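# Unplug a tyre chuck from the bench air coupling

### The job

Unplug the brass tyre chuck from the bench air coupling: push the coupling's sprung sleeve back (down), draw the chuck straight up out of it while the sleeve is back, and let the sleeve spring forward again. Then stand the chuck upright, fully home, in the free hole of the wooden fitting rack. Use a gentle hand, nothing forced or dropped (keep under about 25 N), and leave the other things where they are.

Things in the scene. Friction and masses are not known exactly. Their poses are not given: they have to be found in the camera images.
- mouth (a point): Centre of the coupling's mouth on its upright axis (z up), 75 mm above the bench; bore 18 mm. Round it stands the steel sleeve, topped by a flat flange ring: outer diameter 49 mm, inner 30 mm, 6 mm thick. At rest the flange's top lies 12 to 24 mm ABOVE the mouth, differing from one coupling to the next: find it by touch. The chuck stands in the middle of the ring.
- sleeve (a joint): How far the sleeve is pushed back (straight down) from its own rest, in m: 0 at rest, 0.009 at its hard stop. The spring resists with 6 N at first, 0.6 N more per mm, 11.5 N at the stop, where the force rises steeply. Fingers either side of the chuck, 28 to 36 mm apart, press the flange down with their tips. More than 25 N does damage.
- coupling: Bench air coupling, fixed: foot 100 x 76 mm, grey block 60 x 60 mm, top 35 mm high, upright coupling on it; origin on the bench under its axis. Two pawls in it lock the chuck unless the sleeve is some 8 mm back: push to the stop (over 12 N), ease off half a mm (tips may reach further as they close), grip the chuck, lift: the sleeve follows the tips, the chuck is clear after 10 mm (some N of drag), the sleeve snaps up.
- chuck_center (a point): The tyre chuck (loose, about 0.14 kg): half-way up its 64 mm length, z along it, up. Upper 44 mm: brass cylinder, 24 mm diameter, to be gripped. Lower 20 mm: steel plug nipple, 16 mm diameter, grooved, chamfered end. The shoulder between them, 12 mm below this point, rests on the coupling's mouth at the start and on the rack's top when fully home in it.
- rack_hole1 (a point): Centre of the mouth of the rack's free hole, at the rack's top face, 30 mm above the bench, z up. Upright through hole, 20 mm diameter. The rack is a heavy fixed wooden block 70 x 150 x 30 mm with two holes 76 mm apart along its long side; this point's y axis points along the long side, away from the occupied hole.
- rack_hole0 (a point): Centre of the mouth of the rack's other hole, taken by the spare plug.
- spare: Spare dark steel plug standing in the rack's other hole; origin at its lower end, 20 mm below the rack's top; it stands 26 mm above the rack, 28 mm diameter. Leave alone.
- mug: Terracotta mug, 76 mm diameter, 85 mm high, origin at the centre of its underside. Leave alone.
- spanner: Spanner lying on the bench, 160 mm long. Leave alone.
- oil: Grey oil bottle, 52 mm diameter, 120 mm high, origin at the centre of its underside. Leave alone.
- chuck: The same tyre chuck, origin at the lower end of its nipple, 32 mm below its centre.
- rack: The same wooden rack, origin at the centre of its underside, y along its long side.
Things that resemble listed ones, but are neither listed nor needed, are in the scene too. There is more than one size of the chuck; the job needs the smallest.

How it is judged:
By the outcome, as a careful person would: the job done as asked, in the order asked, and still so for the second after the job is handed in, with the robot touching nothing.
It also fails if it takes over 72 s, if anything falls off the work surface, if the arm or the gripper's body presses on something with over 40 N, if the wrist force passes 120 N, or if a joint passes its speed limit or range.

### The arm

A 6-joint arm with a two-finger parallel gripper is mounted at the origin on the work surface. World frame = base frame: x ahead of the robot, y to its left, z up, the work surface at z = 0. Lengths are in m, angles in rad, forces in N, time in s.
With the tool pointing down it reaches from about 0.25 to 0.775 m from the base axis. Payload 4 kg.
Tool frame: the origin (TCP) lies at the very end of the fingers, on their centre line; the grasp point (between the pads) lies 19 mm behind it; y points along the fingers, x is the direction in which the jaws open and shut, and the axes are right-handed (so a half turn about y gives the same grasp; the last joint's range is limited). The gripper opens to 85 mm and grips with 20 to 120 N. Pads are 22 mm wide; open, the fingers measure 114 mm over their backs; the gripper's body (76 mm by 85 mm) begins 54 mm behind the grasp point. The pads swing forward as they close: fully open they stand 13 mm farther back than shut.
Start: joints at [1.076, 0.087, 1.371, -0, 1.684, -0.103], TCP at [0.21, 0.508, 0.231] pointing down, gripper open.
Joint ranges: [-3.1, 3.1], [-0.76, 2.03], [0.27, 2.55], [-1.08, 4.22], [0.17, 2.65], [-2.57, 2.57]. Speed limits (rad/s): [2.79, 2.79, 3.14, 3.14, 3.14, 3.14].

### API

Orientations are given as a unit quaternion [x, y, z, w].
In Python, from rig import * gives the robot as it stands. Calls block until the motion is done:
- reach(position, orientation): joint-space move of the TCP to a pose.
- movel(position, velocity=0.15, ori=None): straight line of the TCP; ori=None keeps the orientation; velocity is the mean speed in m/s.
- set_joints(angles): joint-space move.
- set_gripper(opening, squeeze=None): finger opening in m; squeeze is the grip in N (None keeps the last); returns when the fingers have stopped.
- dwell(seconds).
- solve_ik(position, orientation): joint angles nearest the present ones, or None.
- get_obs(): the state.
- get_image(name): name is "scene" or "side" or "wrist"; returns the picture (400x640x3 uint8, blue, green, red); there is no depth.
- calibration(name): a dict with "K" (3x3 intrinsics, pixels), "D" ([k1, k2, p1, p2, k3] as OpenCV has them; the pictures are not rectified), "xyz" and "orientation" of the camera in the world; the wrist camera has in their place "tool_from_camera" (4x4, takes a point from camera to tool coordinates, whose origin is the TCP and whose axes are the tool frame's). Camera axes: x right, y down, z forward; pixel columns grow to the right and rows downward; lengths in m; the calibration is good to about 2 mm. A picture is of the moment at which its call begins: read the wrist's pose just before it. calibration takes no time and is no camera call.
A pose or a line that the arm cannot do raises PlanningError and nothing moves.
- hand_in(): hands the job in, once; it reports no verdict.
Trained networks look in the newest picture that a camera, given by its name, has taken for a name from the list of things; names that differ only in an ending like _2 or _b are one class to them, and where a whole thing is asked for, a point or a joint stands for the part that bears it (a point fixed in the world has none). Each returns a list of dicts, best first, with "score" (0 to 1); they miss things now and then, are a little off and sometimes report something else, mostly with a low value. They report only what shows in the picture. A call takes as long as a camera call. They do not tell look-alikes from the thing itself.
- boxes_of(thing, camera): "uv" ([column, row] in pixels, amid what is visible of it).
- cut_out(thing, camera): "region" (400x640 bool, what is visible of it) and "uv" ([column, row] in pixels, amid what is visible of it).
- landmark_of(thing, camera): "uv" ([column, row] in pixels: a listed point, or the origin of a listed thing).
The state is a dict: "time_s": time; "qpos": joint angles; "joint_vel": joint speeds; "joint_torque": joint torques, N m; "tcp_pos": TCP position; "eef_rot": TCP orientation; "ft_force": force on the tool from outside, world axes, zero at the start; "torque": the same for the moment, N m; "finger_gap": finger opening in m.
Only numpy, scipy, OpenCV 4.12 (cv2) and the standard library are available. Lean on these libraries where they do the work, as an engineer would, in place of code of your own. Each camera call takes 0.05 s, during which the arm holds its last target. There are 200 camera calls.

## Working session

There is one attempt and no reset: what is moved stays moved. The work goes in short steps, each a Python script; the robot and the scene stay as the last script left them, time stands still between calls to the robot, and variables do not carry over. Pictures are saved under pics/ and viewed, about 8 in all and at most 12, crops included, and the job is handed in when it is done.

```bash
mkdir -p pics; ls; cat > h.py <<'E'
from rig import *
import numpy as np, cv2
from scipy.spatial.transform import Rotation as R
def cam(name,obs=None):
    c=calibration(name); K=np.array(c["K"]);D=np.array(c["D"],float)
    if "xyz" in c:
        T=np.eye(4);T[:3,:3]=R.from_quat(c["orientation"]).as_matrix();T[:3,3]=c["xyz"]
    else:
        o=obs or get_obs();T=np.eye(4);T[:3,:3]=R.from_quat(o["eef_rot"]).as_matrix();T[:3,3]=o["tcp_pos"]
        T=T@np.array(c["tool_from_camera"])
    return K,D,T
def ray(name,uv,obs=None):
    K,D,T=cam(name,obs);p=cv2.undistortPoints(np.array([[uv]],float),K,D)[0,0]
    return T[:3,3],T[:3,:3]@np.array([p[0],p[1],1])
def at_z(name,uv,z,obs=None):
    o,d=ray(name,uv,obs);return o+d*(z-o[2])/d[2]
def tri(rays):
    A=np.zeros((3,3));b=np.zeros(3)
    for o,d in rays:
        d=d/np.linalg.norm(d);P=np.eye(3)-np.outer(d,d);A+=P;b+=P@o
    x=np.linalg.solve(A,b);return x,[np.linalg.norm(np.cross(x-o,d/np.linalg.norm(d))) for o,d in rays]
def proj(name,p,obs=None):
    K,D,T=cam(name,obs);M=np.linalg.inv(T)
    return cv2.projectPoints(np.array([p],float),cv2.Rodrigues(M[:3,:3])[0],M[:3,3],K,D)[0][0,0]
E
python3 - <<'E'
from h import *
np.set_printoptions(precision=4,suppress=True)
ims=[]
for c in ("scene","side"):
    im=get_image(c);cv2.imwrite(f"pics/{c}0.png",im)
    for t in ("mouth","chuck_center","rack_hole1","rack_hole0","coupling","chuck","rack","spare","mug","oil"):
        print(c,t,[(np.round(r["uv"]).tolist(),round(r["score"],2)) for r in landmark_of(t,c)][:5])
o=get_obs();print(o)
E
```

```text
pics
scene mouth [([275.0, 188.0], 0.87)]
scene chuck_center [([226.0, 213.0], 0.93), ([273.0, 184.0], 0.67), ([322.0, 192.0], 0.63)]
scene rack_hole1 [([412.0, 183.0], 0.96), ([382.0, 174.0], 0.77)]
scene rack_hole0 [([412.0, 183.0], 0.96), ([382.0, 174.0], 0.77)]
scene coupling [([279.0, 208.0], 0.81)]
scene chuck [([320.0, 198.0], 0.84), ([228.0, 228.0], 0.7), ([276.0, 192.0], 0.56)]
scene rack [([400.0, 188.0], 0.6)]
scene spare [([385.0, 182.0], 0.53)]
scene mug [([335.0, 271.0], 0.59)]
scene oil [([168.0, 214.0], 0.83)]
side mouth [([330.0, 228.0], 0.96)]
side chuck_center [([297.0, 220.0], 0.77), ([331.0, 224.0], 0.41)]
side rack_hole1 [([252.0, 202.0], 0.83), ([245.0, 193.0], 0.77), ([342.0, 200.0], 0.19)]
side rack_hole0 [([252.0, 202.0], 0.83), ([245.0, 193.0], 0.77), ([342.0, 200.0], 0.19)]
side coupling [([330.0, 248.0], 0.87), ([252.0, 202.0], 0.57)]
side chuck [([296.0, 229.0], 0.51), ([333.0, 234.0], 0.44)]
side rack [([331.0, 235.0], 0.62), ([252.0, 203.0], 0.6)]
side spare [([251.0, 213.0], 0.46)]
side mug [([343.0, 204.0], 0.75), ([330.0, 222.0], 0.68)]
side oil [([400.0, 305.0], 0.92)]
{'time_s': 1.1, 'qpos': array([ 1.0759,  0.0872,  1.3707,  0.0001,  1.6836, -0.1031]), 'joint_vel': array([-0.0021, -0.0006,  0.0003,  0.0002,  0.0015,  0.    ]), 'joint_torque': array([  0.0008, -35.1742, -31.3461,   0.    ,   0.0004,  -0.    ]), 'tcp_pos': array([0.21  , 0.5083, 0.2313]), 'eef_rot': array([-0.5877, -0.3931,  0.3931,  0.5878]), 'ft_force': array([-0.1228,  0.5569, -1.3429]), 'torque': array([-0.0097, -0.0041,  0.0137]), 'finger_gap': 0.08522165943972972}
```

```bash
python3 - <<'E'
import cv2,numpy as np
a=cv2.imread("pics/scene0.png")[150:300,140:460];b=cv2.imread("pics/side0.png")[160:340,200:440]
a=cv2.resize(a,(800,375));b=cv2.resize(b[:90*2],(300*1,225))
cv2.imwrite("pics/c1.png",np.vstack([a,np.hstack([b,np.zeros((225,500,3),np.uint8)])]))
b=cv2.imread("pics/side0.png")[160:340,200:440];cv2.imwrite("pics/c2.png",cv2.resize(b,(800,600)))
E
```

```text
(no output)
```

View pics/c1.png

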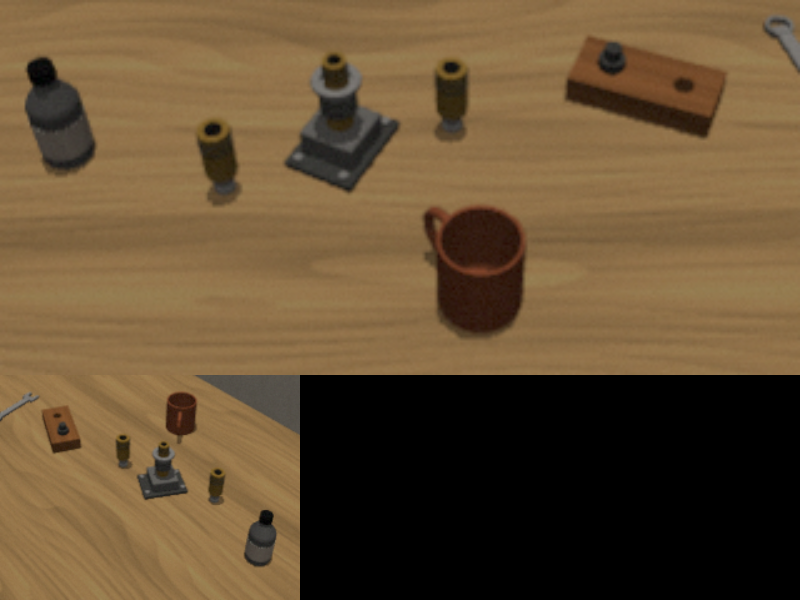

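View pics/c2.png

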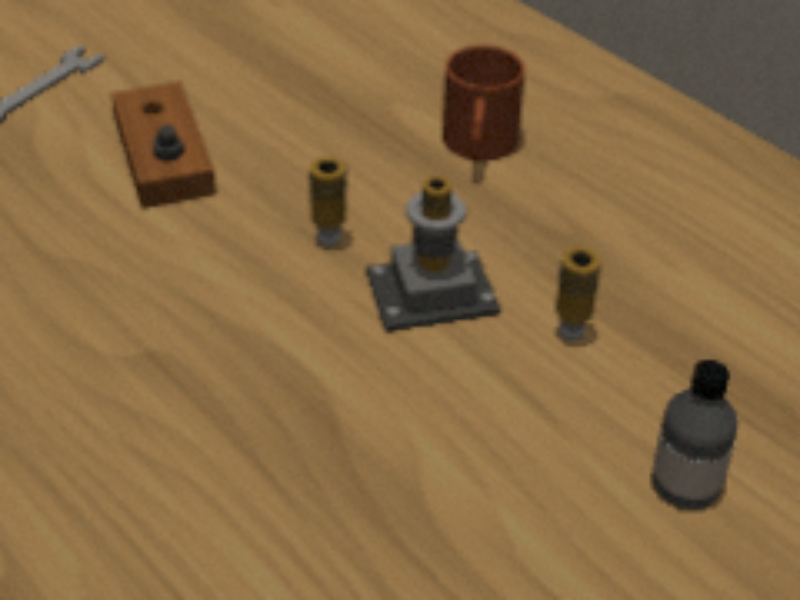

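The scene picture shows three brass chucks: a thicker one standing free at (226,213), another at (322,192), and a slimmer one in the coupling at (273,180). The one in the coupling is the one I want. In the rack, the free hole is at scene (413,184) / side (245,192), and the spare is at scene (385,172).

```bash
python3 - <<'E'
from h import *
np.set_printoptions(precision=4,suppress=True)
# top of chuck centre (z=.119) from crops, mouth by landmark
for n,s,d,z in [("mouth",(275,188),(330,228),.075),("top",(140+335/2.5,150+63/2.5),(200+436*.3,160+185*.3),.127),("ctr",(273,184),(331,224),.087),
  ("hole1",(413,184),(245.6,192.3),.03),("coupl",(279,208),(330,248),0),("big1",(226,213),(374,250),.04),("big2",(322,192),(297,220),.04),("mug",(335,271),(343,204),0)]:
    x,e=tri([ray("scene",s),ray("side",d)]);print(n,x,np.array(e),at_z("scene",s,z),at_z("side",d,z))
print(at_z("scene",(140+612/2.5,150+50/2.5),.056), at_z("side",(200+168*.3,160+132*.3),.056))
E
```

```text
mouth [ 0.5476 -0.1126  0.0706] [0.0006 0.0006] [ 0.5516 -0.1115  0.075 ] [ 0.5441 -0.1169  0.075 ]
top [ 0.5487 -0.1119  0.1138] [0.0009 0.0009] [ 0.562  -0.1093  0.127 ] [ 0.5373 -0.1247  0.127 ]
ctr [ 0.5487 -0.1156  0.0858] [0.0001 0.0001] [ 0.5501 -0.1155  0.087 ] [ 0.5477 -0.1165  0.087 ]
hole1 [0.4943 0.2311 0.0266] [0.0011 0.0011] [0.4967 0.2311 0.03  ] [0.4918 0.2254 0.03  ]
coupl [ 0.548  -0.1113 -0.003 ] [0.0043 0.0043] [ 0.5476 -0.1074  0.    ] [ 0.5466 -0.1183  0.    ]
big1 [ 0.6009 -0.2293  0.0407] [0.002 0.002] [ 0.599  -0.2278  0.04  ] [ 0.6021 -0.2308  0.04  ]
big2 [0.5264 0.0022 0.036 ] [0.002 0.002] [0.532  0.0006 0.04  ] [0.5232 0.0008 0.04  ]
mug [ 0.732   0.025  -0.0146] [0.004 0.004] [0.7396 0.0279 0.    ] [0.7185 0.0071 0.    ]
[0.4718 0.1599 0.056 ] [0.4636 0.1521 0.056 ]
```

```bash
cat >> h.py <<'E'
def down(yaw):
    # tool y down, tool x (jaws) at angle yaw in xy
    x=np.array([np.cos(yaw),np.sin(yaw),0]);y=np.array([0,0,-1.]);return R.from_matrix(np.c_[x,y,np.cross(x,y)]).as_quat()
def marks(things,c="wrist"):
    o=get_obs();im=get_image(c)
    return o,im,{t:[(np.round(r["uv"],1).tolist(),round(r["score"],2)) for r in landmark_of(t,c)] for t in things}
E
python3 - <<'E'
from h import *
np.set_printoptions(precision=4,suppress=True)
print(calibration("wrist")["tool_from_camera"])
for y in (0,np.pi,np.pi/2,-np.pi/2):
    for p in ([.548,-.113,.24],[.495,.229,.12]): print(y,p,solve_ik(p,down(y)))
q=[(abs(s[5]),y) for y in (0,np.pi) if (s:=solve_ik([.548,-.113,.24],down(y))) is not None]
reach([.548,-.113,.24],down(min(q)[1]))
o,im,m=marks(["mouth","chuck_center","chuck"]);cv2.imwrite("pics/w1.png",im)
print(min(q),o["tcp_pos"],m,o["time_s"],o["ft_force"])
E
```

```text
[[ 1.     -0.0003 -0.0006  0.001 ]
 [ 0.0005 -0.2619  0.9651 -0.1418]
 [-0.0005 -0.9651 -0.2619  0.066 ]
 [ 0.      0.      0.      1.    ]]
0 [0.548, -0.113, 0.24] [-0.3047  0.107   1.3321 -0.      1.7024 -0.3047]
0 [0.495, 0.229, 0.12] [ 0.3293  0.1255  1.5518 -0.      1.4643  0.3293]
3.141592653589793 [0.548, -0.113, 0.24] None
3.141592653589793 [0.495, 0.229, 0.12] None
1.5707963267948966 [0.548, -0.113, 0.24] [-0.3047  0.107   1.3321 -0.      1.7024 -1.8755]
1.5707963267948966 [0.495, 0.229, 0.12] [ 0.3293  0.1255  1.5518 -0.      1.4643 -1.2415]
-1.5707963267948966 [0.548, -0.113, 0.24] [-0.3047  0.107   1.3321 -0.      1.7024  1.2661]
-1.5707963267948966 [0.495, 0.229, 0.12] [ 0.3293  0.1255  1.5518 -0.      1.4643  1.9001]
(np.float64(0.30468390495987574), 0) [ 0.5481 -0.1121  0.24  ] {'mouth': [([316.9, 184.5], 0.86)], 'chuck_center': [([311.0, 187.6], 0.91), ([294.8, 85.1], 0.87), ([357.1, 257.7], 0.82)], 'chuck': [([351.7, 245.3], 0.98), ([314.0, 180.2], 0.84), ([296.4, 92.4], 0.68)]} 3.6083 [0.1763 0.1334 0.3422]
```

View pics/w1.png

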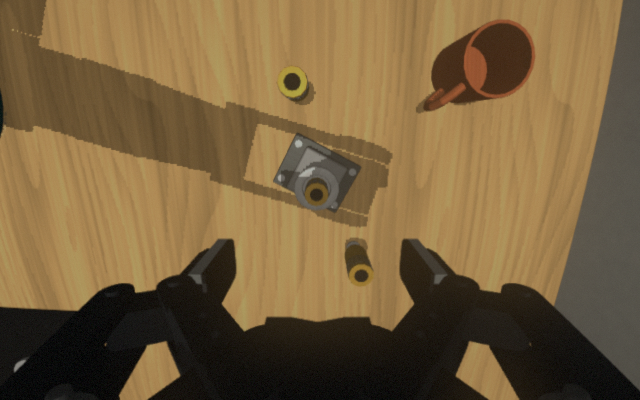

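Close look: the slim chuck stands in the flange ring, with its top at (317,194) and the flange at (316,187). The thicker ones stand at (293,82) and (358,275), clear of the jaws.

```bash
python3 - <<'E'
from h import *
np.set_printoptions(precision=4,suppress=True)
o=get_obs()
print(at_z("wrist",(317,194),.119,o),at_z("wrist",(316.9,184.5),.075,o),at_z("wrist",(311,187.6),.087,o),at_z("wrist",(316,187),.093,o))
im=cv2.imread("pics/w1.png");cv2.imwrite("pics/w1c.png",cv2.resize(im[120:220,255:385],(780,600),interpolation=cv2.INTER_CUBIC))
r=cut_out("chuck_center","wrist")
for k in r: print(k["score"],k["uv"],k["region"].sum())
E
```

```text
[ 0.5482 -0.1136  0.119 ] [ 0.548  -0.1139  0.075 ] [ 0.5415 -0.1147  0.087 ] [ 0.5471 -0.1126  0.093 ]
0.96 [295.1, 81.8] 862
0.81 [357.2, 264.8] 935
0.77 [317.1, 194.4] 546
```

View pics/w1c.png

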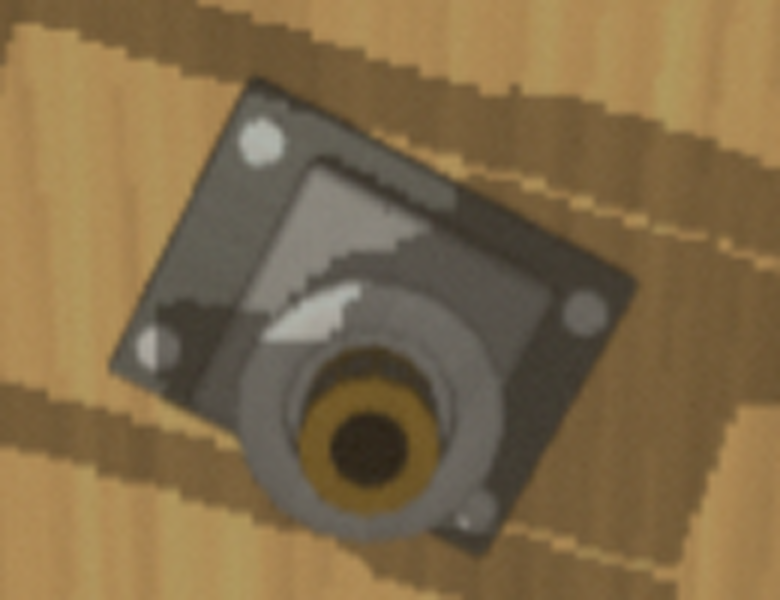

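```bash
cat >> h.py <<'E'
def F(n=3):
    a=[]
    for _ in range(n): dwell(.03);a.append(get_obs()["ft_force"])
    return np.mean(a,0)
E
python3 - <<'E'
from h import *
np.set_printoptions(precision=4,suppress=True)
q=down(0);x,y=.548,-.1135
set_gripper(.032,20)
reach([x,y,.15],q);movel([x,y,.135],.05);dwell(.2);b=F(6);print("bias",b,get_obs()["finger_gap"])
z=.135;log=[];first=None
while z>.070:
    z-=.001 if (first or z<.104) else .003
    movel([x,y,z],.03);f=F()-b;log.append((round(z,4),round(get_obs()["tcp_pos"][2],4),f.round(1).tolist()))
    if z>.1035 and abs(f).max()>3: print("early contact");break
    if f[2]>4 and not first: first=z
    if f[2]>9 and first and z<first-.0075: break
    if f[2]>12: break
print(*log,sep="\n");print(first,get_obs()["time_s"])
E
```

```text
bias [ 0.1488 -0.0069  0.1011] 0.03184114771862241
(0.132, np.float64(0.1318), [-0.3, -0.2, 0.3])
(0.129, np.float64(0.1289), [-0.1, -0.4, -0.4])
(0.126, np.float64(0.1259), [-0.0, 0.2, -0.1])
(0.123, np.float64(0.1229), [-0.1, 0.4, -0.1])
(0.12, np.float64(0.1199), [0.5, 0.2, 0.1])
(0.117, np.float64(0.1169), [0.2, -0.2, 0.1])
(0.114, np.float64(0.1139), [-0.2, -0.5, 0.1])
(0.111, np.float64(0.1109), [-0.2, -0.4, 0.0])
(0.108, np.float64(0.1079), [-0.2, -0.2, -0.1])
(0.105, np.float64(0.1049), [-0.2, 0.0, 0.2])
(0.102, np.float64(0.1019), [0.0, 0.2, -0.2])
(0.101, np.float64(0.101), [-0.5, -0.1, 0.3])
(0.1, np.float64(0.1), [-0.1, 0.2, -0.2])
(0.099, np.float64(0.099), [0.1, -0.0, 0.0])
(0.098, np.float64(0.098), [0.1, -0.7, 0.3])
(0.097, np.float64(0.097), [-0.3, -0.4, 0.0])
(0.096, np.float64(0.096), [-0.2, -0.1, 0.1])
(0.095, np.float64(0.095), [0.0, -0.5, -0.5])
(0.094, np.float64(0.0945), [-0.3, -0.0, 2.7])
(0.093, np.float64(0.094), [-1.4, 0.4, 5.2])
(0.092, np.float64(0.0932), [-2.1, 0.3, 5.3])
(0.091, np.float64(0.0923), [-1.7, 0.4, 6.6])
(0.09, np.float64(0.0915), [-1.7, 0.7, 7.1])
(0.089, np.float64(0.0906), [-2.3, 0.3, 7.7])
(0.088, np.float64(0.0897), [-2.6, 0.9, 8.3])
(0.087, np.float64(0.0889), [-3.4, 1.2, 8.6])
(0.086, np.float64(0.088), [-2.9, 1.1, 9.0])
(0.085, np.float64(0.0871), [-2.7, 1.1, 9.1])
0.09299999999999997 15.5167
```

```bash
python3 - <<'E'
from h import *
np.set_printoptions(precision=4,suppress=True)
x,y=.548,-.1135;b=np.array([.149,-.007,.101]);z=.085
while z>.078:
    z-=.0005;movel([x,y,z],.03);f=F()-b;print(round(z,4),get_obs()["tcp_pos"],f.round(1))
    if f[2]>13: break
E
```

```text
0.0845 [ 0.5484 -0.1136  0.0867] [-3.5  1.   9.6]
0.084 [ 0.5484 -0.1136  0.0863] [-3.4  1.  10.3]
0.0835 [ 0.5483 -0.1136  0.0858] [-3.6  0.5 10.2]
0.083 [ 0.5484 -0.1136  0.0854] [-3.6  1.1 10.3]
0.0825 [ 0.5484 -0.1136  0.0854] [-4.1  1.3 12.7]
0.082 [ 0.5484 -0.1136  0.0854] [-4.7  1.8 13.9]
```

```bash
python3 - <<'E'
from h import *
np.set_printoptions(precision=4,suppress=True)
x,y=.548,-.1135;b=np.array([.149,-.007,.101])
movel([x,y,.0832],.03);print(get_obs()["tcp_pos"],F()-b)
set_gripper(.020,40);o=get_obs();print(o["tcp_pos"],o["finger_gap"],F()-b,o["time_s"])
E
```

```text
[ 0.5483 -0.1136  0.0857] [-3.7239  0.9983 10.9987]
[ 0.548  -0.1138  0.086 ] 0.023090204198684405 [-5.3452  0.7467 12.7816] 18.1917
```

```bash
python3 - <<'E'
from h import *
np.set_printoptions(precision=4,suppress=True)
x,y=.548,-.1135;b=np.array([.149,-.007,.101]);z=.0832
for i in range(14):
    z+=.002;movel([x,y,z],.03);f=F(2)-b;o=get_obs();print(round(z,4),o["tcp_pos"],f.round(1),round(o["finger_gap"],4))
    if f[2]<-16: print("stuck");break
else:
    movel([x,y,.16],.1);print(F()-b,get_obs()["finger_gap"],get_obs()["time_s"])
    for c in ("scene","wrist"): cv2.imwrite(f"pics/{c}2.png",get_image(c))
E
```

```text
0.0852 [ 0.548  -0.1138  0.087 ] [-4.1  0.2  9.4] 0.023
0.0872 [ 0.548  -0.1138  0.0884] [-3.2  0.5  6.9] 0.0232
0.0892 [ 0.5478 -0.1136  0.0892] [-2.  -0.2  3.7] 0.0228
0.0912 [ 0.5475 -0.1134  0.0897] [ 0.8 -1.  -5.9] 0.0228
0.0932 [ 0.5474 -0.1133  0.0923] [ 1.3 -1.1 -8.9] 0.0229
0.0952 [ 0.5481 -0.1136  0.0965] [-2.7  0.5 -0.9] 0.023
0.0972 [ 0.5481 -0.1136  0.0976] [-1.9 -0.2 -0.8] 0.0229
0.0992 [ 0.548  -0.1135  0.0993] [-1.5 -0.5 -1.1] 0.0228
0.1012 [ 0.548  -0.1135  0.1013] [-2.   0.1 -1.9] 0.0229
0.1032 [ 0.5481 -0.1135  0.1034] [-1.4 -1.1 -2. ] 0.0232
0.1052 [ 0.5484 -0.1135  0.1055] [-0.6 -0.1 -2.5] 0.0227
0.1072 [ 0.5481 -0.1135  0.1073] [-0.6 -0.6 -1.9] 0.0229
0.1092 [ 0.5481 -0.1135  0.1093] [-0.7 -0.6 -2. ] 0.0229
0.1112 [ 0.548  -0.1135  0.1113] [-0.3 -0.2 -2.9] 0.0231
[-0.4607  0.1513 -2.062 ] 0.022833447051877193 23.4667
```

```bash
python3 - <<'E'
from h import *
np.set_printoptions(precision=4,suppress=True)
reach([.495,.229,.16],down(0))
o,im,m=marks(["rack_hole1","chuck_center","chuck","spare"])
print(o["tcp_pos"],o["time_s"],m)
cv2.imwrite("pics/w3.png",im)
s=cv2.imread("pics/scene2.png")[150:300,230:430]
cv2.imwrite("pics/c3.png",np.vstack([cv2.resize(im,(560,350)),cv2.resize(s,(560,250))[:,:560]]))
for r in m["rack_hole1"]: print(at_z("wrist",r[0],.03,o))
print(proj("wrist",[.495,.229,.03],o))
E
```

```text
[0.4955 0.2281 0.16  ] 24.875 {'rack_hole1': [([318.2, 186.9], 0.73)], 'chuck_center': [([318.1, 248.4], 0.78)], 'chuck': [([314.6, 226.9], 0.56), ([301.9, 213.0], 0.32)], 'spare': []}
[0.4968 0.2318 0.03  ]
[316.4623 189.5717]
```

View pics/c3.png

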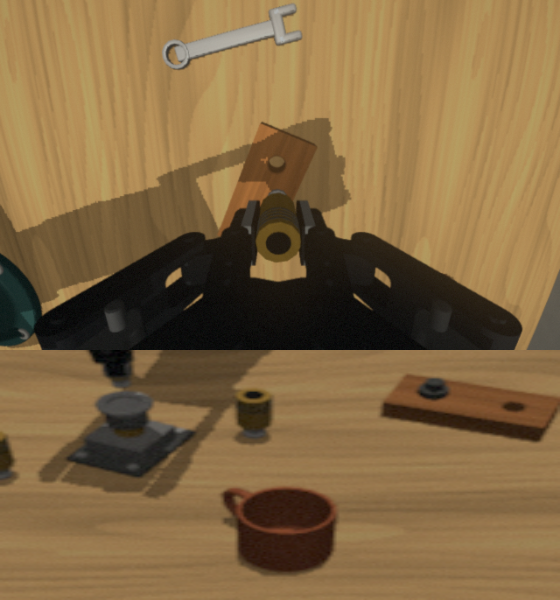

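The wrist view shows the chuck held upright between the pads, with its nipple just below the free hole at about (316,186). The scene view shows the sleeve back up and the coupling empty. I'll take one crop to place the hole and the nipple precisely.

```bash
python3 - <<'E'
import cv2
im=cv2.imread("pics/w3.png")[155:305,225:425];im=cv2.convertScaleAbs(im,alpha=1.4)
cv2.imwrite("pics/w3c.png",cv2.resize(im,(800,600),interpolation=cv2.INTER_CUBIC))
E
```

```text
(no output)
```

View pics/w3c.png

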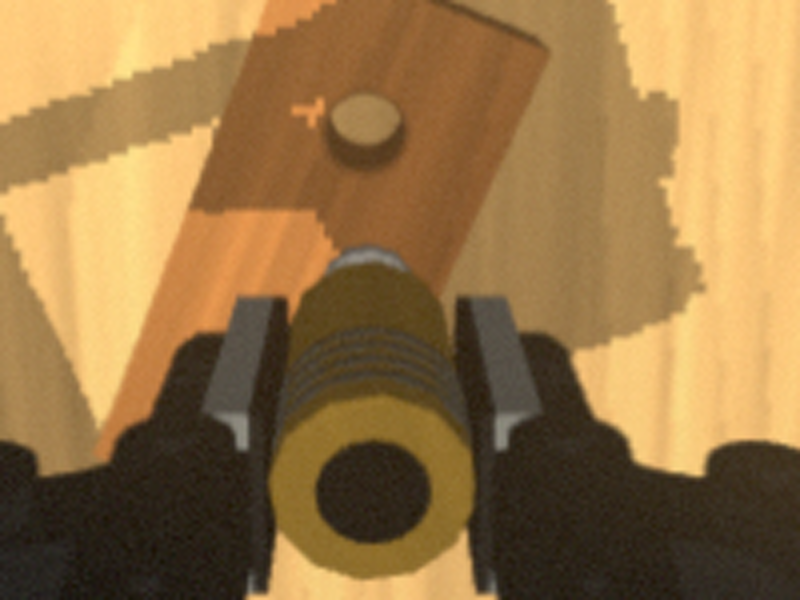

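```bash
python3 - <<'E'
from h import *
np.set_printoptions(precision=4,suppress=True)
o=get_obs();p=lambda u,v:(225+u/4,155+v/4)
h=at_z("wrist",p(366,131.5),.03,o);print("hole",h, at_z("wrist",p(326,131),.03,o)-at_z("wrist",p(406,131),.03,o))
for zt in (.191,.193,.195):
    print(zt,at_z("wrist",p(373,487),zt,o)-o["tcp_pos"], at_z("wrist",p(270,487),zt,o)-at_z("wrist",p(475,487),zt,o))
# nipple end: predicted far/lower silhouette for bottom z=tcp-.031, axis at tcp
b=o["tcp_pos"]
for dz in (-.031,-.029):
  for q in ([0,.008,dz],[-.008,0,dz],[.008,0,dz],[0,.008,dz+.003]):
    u=proj("wrist",b+np.array(q),o);print(dz,q,((u[0]-225)*4,(u[1]-155)*4))
for c in("scene",): print(o["tcp_pos"],F())
E
```

```text
hole [0.495  0.2308 0.03  ] [-0.0202  0.      0.    ]
0.191 [ 0.0009 -0.0005  0.031 ] [-0.0232  0.0001  0.    ]
0.193 [0.0009 0.0008 0.033 ] [-0.0228  0.0001  0.    ]
0.195 [0.0008 0.002  0.035 ] [-0.0224  0.0001  0.    ]
-0.031 [0, 0.008, -0.031] (np.float64(366.69857394883456), np.float64(238.7566684188954))
-0.031 [-0.008, 0, -0.031] (np.float64(318.88949740213), np.float64(284.30640171861467))
-0.031 [0.008, 0, -0.031] (np.float64(414.80305496627034), np.float64(284.10438910852054))
-0.031 [0, 0.008, -0.028] (np.float64(366.6484700286687), np.float64(244.73993949108706))
-0.029 [0, 0.008, -0.029] (np.float64(366.66534880601876), np.float64(242.72423192377482))
-0.029 [-0.008, 0, -0.029] (np.float64(318.35281749293017), np.float64(288.70547897330835))
-0.029 [0.008, 0, -0.029] (np.float64(415.2773399190246), np.float64(288.5017104775675))
-0.029 [0, 0.008, -0.026000000000000002] (np.float64(366.614165770254), np.float64(248.83692790577936))
[0.4955 0.228  0.16  ] [-0.1049 -0.1162 -1.9792]
```

```bash
python3 - <<'E'
from h import *
np.set_printoptions(precision=4,suppress=True)
movel([.495,.2305,.16],.05);movel([.495,.2305,.070],.08);dwell(.2)
o=get_obs();im=get_image("wrist");print(o["tcp_pos"],o["time_s"],F(),proj("wrist",[.495,.2308,.03],o))
im=cv2.convertScaleAbs(im[155:305,225:425],alpha=1.5)
cv2.imwrite("pics/w4.png",cv2.resize(im,(800,600),interpolation=cv2.INTER_CUBIC))
for k in range(12):
    a=k*np.pi/6;u=proj("wrist",[.495+.01*np.cos(a),.2308+.01*np.sin(a),.03],o);print((4*(u-[225,155])).round(),end=" ")
s=get_image("side");cv2.imwrite("pics/s4.png",s)
E
```

```text
[0.4953 0.2306 0.0706] 26.95 [ 0.4911 -0.0149 -1.6788] [316.2184 220.8846]
[422. 263.] [415. 236.] [394. 216.] [365. 209.] [336. 216.] [315. 236.] [308. 264.] [316. 290.] [337. 310.] [365. 317.] [393. 310.] [414. 290.]
```

View pics/w4.png

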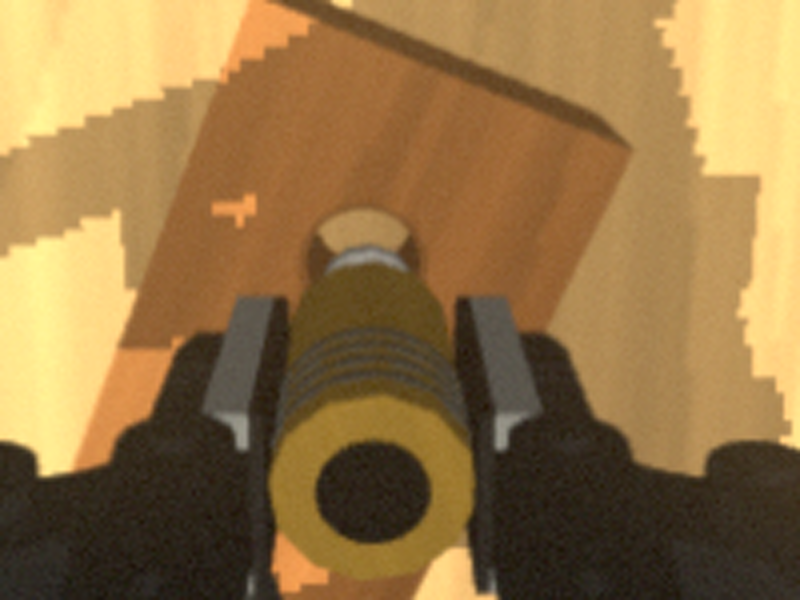

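The hole rim matches the prediction (left 306, right 422, top 207 in the crop) and the nipple sits centred over it at about u=366. Next is a slow insertion with a force check.

```bash
python3 - <<'E'
from h import *
np.set_printoptions(precision=4,suppress=True)
x,y=.495,.2305;b=F(6);print("bias",b);z=.070
while z>.034:
    z-=.0015 if z>.046 else .001
    movel([x,y,z],.03);f=F(2)-b;o=get_obs();print(round(z,4),o["tcp_pos"],f.round(1))
    if f[2]>5 or abs(f[:2]).max()>5: print("contact");break
cv2.imwrite("pics/s5.png",get_image("side"));cv2.imwrite("pics/sc5.png",get_image("scene"));cv2.imwrite("pics/w5.png",get_image("wrist"));print(get_obs()["time_s"])
E
```

```text
bias [ 0.124  -0.0669 -2.1762]
0.0685 [0.4949 0.2305 0.0684] [-0.1  0.  -0.2]
0.067 [0.495  0.2305 0.0669] [0.  0.4 0.6]
0.0655 [0.495  0.2305 0.0654] [-0.5  0.7 -0.1]
0.064 [0.495  0.2305 0.0639] [0.7 0.3 0. ]
0.0625 [0.495  0.2305 0.0624] [-0.3  0.5 -0.1]
0.061 [0.4949 0.2305 0.0609] [-0.1 -0.5  0.5]
0.0595 [0.495  0.2305 0.0594] [0.6 0.4 0.6]
0.058 [0.495  0.2305 0.0579] [-0.7 -0.1  0.2]
0.0565 [0.495  0.2305 0.0564] [0.5 0.3 0.5]
0.055 [0.495  0.2305 0.0549] [0.9 0.1 0.4]
0.0535 [0.495  0.2305 0.0534] [-0.4 -0.8  0.2]
0.052 [0.495  0.2305 0.0519] [ 0.1  0.5 -0.1]
0.0505 [0.495  0.2305 0.0504] [-0.4  0.5  0.4]
0.049 [0.4949 0.2305 0.0489] [-0.1  0.5 -0.1]
0.0475 [0.4949 0.2305 0.0474] [ 0.6 -0.   0.1]
0.046 [0.495  0.2305 0.0459] [ 0.1 -0.1  0.5]
0.045 [0.495  0.2305 0.045 ] [-0.5  0.1 -0.1]
0.044 [0.495  0.2305 0.044 ] [ 0.2  0.1 -0. ]
0.043 [0.495  0.2305 0.043 ] [0.3 0.7 0.1]
0.042 [0.495  0.2305 0.042 ] [-0.2  0.3 -0. ]
0.041 [0.4952 0.2305 0.0411] [-0.3 -0.1  0.3]
0.04 [0.4952 0.2306 0.041 ] [-2.1 -0.5  7.2]
contact
34.4667
```

Contact came at TCP 0.041, which is where full seating was predicted. Next I release, retreat and look.

```bash
python3 - <<'E'
from h import *
np.set_printoptions(precision=4,suppress=True)
x,y=.495,.2305
movel([x,y,.0412],.02);set_gripper(.05);print(F());movel([x,y,.06],.05);movel([x,y,.20],.15);reach([.40,.06,.30],down(0));dwell(.3)
o=get_obs();w=get_image("wrist");s=get_image("scene");d=get_image("side");print(o["time_s"],o["ft_force"])
for z in (.062,): print("expected top px",proj("scene",[x,y,z]),proj("side",[x,y,z]))
a=cv2.resize(s[150:300,140:460],(800,375));b=cv2.resize(d[150:260,200:360],(400,225*1));c=cv2.resize(w,(360,225))
cv2.imwrite("pics/f.png",np.vstack([a,np.hstack([b,np.zeros((225,40,3),np.uint8),c])]))
E
```

```text
[ 0.3116 -0.3546  0.1767]
37.9833 [ 0.114  -0.6065  0.4563]
expected top px [414.3497 174.3554] [244.6941 183.0296]
```

View pics/f.png

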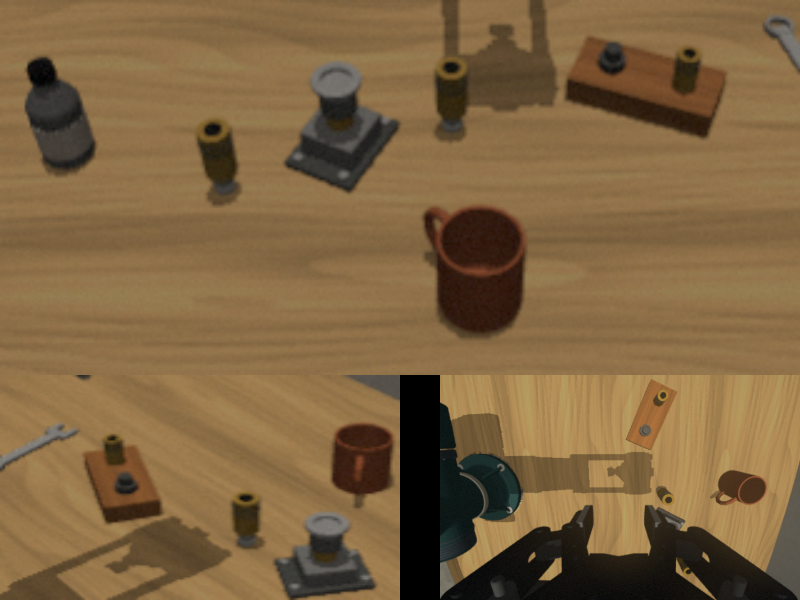

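The chuck stands upright on the rack, with no gap visible at its shoulder (scene crop (687,70)). The sleeve is back at rest, and the other things are where they were.

```bash
python3 - <<'E'
from h import *
print(proj("scene",[.495,.2305,.074]),hand_in())
E
```

```text
the job is handed in; nothing more can be done
[414.99525661 170.82170548] None
```

I unplugged the chuck from the coupling, stood it fully home in the rack's free hole, and handed the job in at about 38 s of the 72 s allowed.

- **Unplugging:** The fingers found the flange by touch at a tip height of about 94.5 mm. I pushed the sleeve to its stop with about 14 N, eased off, gripped at 40 N and drew the chuck straight up. The drag peaked at about 9 N and no reading went over 14 N. The pictures show the sleeve back up.
- **Racking:** The chuck went into the free hole with no side force to speak of. The shoulder touched at a tip height of 41 mm, exactly where full seating was predicted, with about 7 N at contact.
- **Last checks:** The final scene, side and wrist pictures show the chuck upright in the rack. Its top is at about (415.6, 171.6) in the scene picture, against (415.0, 170.8) expected for fully home. The gripper is clear, and the spare, mug, bottle, spanner and larger chucks look unmoved.
- **Small disagreements:**
  - The grip read about 23 mm on the 24 mm chuck.
  - Side forces rose to about 5 N while I pressed and gripped at the coupling, and fell to about zero once the chuck was lifted clear.

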